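# Send the keystone plate carrier down the bench chute, narrow end first

### The job

On the raised deck lies a keystone-shaped wooden carrier that is too broad to grip. Nudge it round on the deck until its narrow end faces the chute, push it through the stiff swinging flap, and once it is over the lip let it slide down by its own weight, without the hand following it down, until it lies flat and fully home in the tapered end of the chute. Push gently, never ram, and leave the hammer, bottle and jar where they are.

Things in the scene. Friction and masses are not known exactly. Their poses are not given: they have to be found in the camera images.
- carrier: Loose flat keystone-shaped (trapezoid) brown wooden block, a round brass plate on top. 120 mm long, 36 mm thick, 90 mm wide at the narrow end, 130 mm at the broad end (corners blunted under 2 mm), 0.3 to 0.6 kg. Origin: middle of its underside; +x to the narrow end, z up. Starts flat on the deck, narrow end 63 to 143 degrees anticlockwise (from above) of the chute's downhill direction.
- nose (a point): Middle of the lower edge of the carrier's narrow end face (60 mm ahead of the carrier's origin).
- feeder: Fixed stand: level grey deck 180 mm above the bench, sloping chute from one edge (the lip). Origin: on the bench below the middle of the lip; +x points level down the chute. Deck x -360 to 0, y -190 to 190 mm, friction about 0.4, no rims: the carrier can fall off. Posts at x = 20, y = +-84 mm (inner faces at 77), tops at z = 260, carry a crossbar at z = 248 mm over the flap.
- chute: Fixed polished aluminium chute, falling at 30 degrees, friction about 0.25. Origin: middle of the lip, on the chute floor; x down the slope, z square to its floor. Cheeks 49 mm high; inside width 143 mm down to x = 150 mm, then tapering evenly to 93 mm at 300 mm, where an end plate closes it. Only narrow end first does the carrier fit to the end; else it jams in the taper.
- home (a point): Middle of the chute floor 300 mm down the slope from the lip, 2 mm before the end plate: the nose point of a carrier that is fully home lies here.
- flap (a joint): Angle (rad) of the dark steel flap hanging across the chute mouth from the crossbar: 0 hanging, grows as its lower edge swings down the chute, up to 1.45. It is stiff (hinge friction 0.11 N m: 2 to 4 N at the carrier) and stays where it is left; the carrier pushes it open to about 1 rad in passing under.
- flap_edge (a point): Middle of the flap's lower edge, 56 mm below its hinge axis; the flap is 124 mm wide and 4 mm thick, its hinge axis lies 20 mm beyond the lip and 68 mm above the deck. With the flap hanging its lower edge is 12 mm above the deck.
- hammer: Bystander: hammer of 260 mm lying on the bench. Do not disturb.
- bottle: Bystander: water bottle, 66 mm wide, 200 mm tall, standing on the bench. Do not disturb.
- jar: Bystander: amber jar with a brass lid, 70 mm wide, 75 mm tall, standing on the bench. Do not disturb.
Mind the look-alikes: they are no part of the job. There is more than one size of the carrier; the one meant has the size given above.

How it is judged:
On the way:
1. the carrier has pushed the flap open: its narrow end is between the posts and past the flap's hinge, in line with the chute's direction within 0.6 rad (its own slope included) (x of nose in the frame of feeder between 0.03 and 0.2 m and y of nose in the frame of feeder between -0.06 and 0.06 m and z of nose in the frame of feeder below 0.215 m and value of joint flap above 0.4 rad and angle between the x axis of carrier and the x axis of feeder, either way round below 0.6 rad), for 0.05 s.
At the end, for the whole second after the job is handed in: The carrier rests in the tapered end of the chute, narrow end first: its nose site within 12 mm of the home site, in line with the chute and flat on its floor within 0.1 rad, at rest (distance between nose and home below 0.012 m and angle between the x axis of carrier and the x axis of chute, either way round below 0.1 rad and angle between the z axis of carrier and the z axis of chute, either way round below 0.1 rad and linear speed of carrier below 0.02 m/s); the robot touches nothing.
It fails at once if the hand pushes or touches the carrier with more than 1 N once its middle is over 120 mm down the chute (x of carrier in the frame of chute above 0.12 m and contact force between the arm and carrier above 1 N).
It fails at once if the hand rams the carrier (over 45 N) (contact force between the arm and carrier above 45 N).
It fails at once if the hammer is moved by over 30 mm (distance of hammer from where it was at the start of the episode above 0.03 m).
It fails at once if the bottle is moved by over 30 mm (distance of bottle from where it was at the start of the episode above 0.03 m).
It fails at once if the jar is moved by over 30 mm (distance of jar from where it was at the start of the episode above 0.03 m).
It also fails if it takes over 70 s, if anything falls off the work surface, if the arm or the gripper's body presses on something with over 40 N, if the wrist force passes 120 N, or if a joint passes its speed limit or range.

### The arm

A 7-joint arm with a two-finger parallel gripper is mounted at the origin on the work surface. World frame = base frame: x ahead of the robot, y to its left, z up, the work surface at z = 0. Lengths are in m, angles in rad, forces in N, time in s.
With the tool pointing down it reaches from about 0.425 to 0.875 m from the base axis. Payload 4.7 kg.
Tool frame: the origin (TCP) lies at the very end of the fingers, on their centre line; the grasp point (between the pads) lies behind it (ctrl.tcp_to_grasp is the y of the grasp point in the tool frame, in m); y points along the fingers, x is the direction in which the jaws open and shut, and the axes are right-handed (so a half turn about y gives the same grasp; the last joint's range is limited). The gripper opens to 87 mm and grips with 3 to 60 N. Pads are 19 mm wide; open, the fingers measure 117 mm over their backs; the gripper's body (75 mm by 190 mm) begins 51 mm behind the grasp point.
Start: joints at [-1.173, 0.321, -0.07, 1.45, 0.023, 1.371, -0.057], TCP at [0.243, 0.603, 0.223] pointing down, gripper open.
Joint ranges: [-2.86, 2.86], [-0.3, 2.09], [-1.38, 1.24], [0.06, 2.45], [-1.56, 4.7], [0.09, 2.05], [-2.69, 2.69]. Speed limits (rad/s): [2.57, 2.57, 3.14, 3.14, 3.14, 3.14, 3.14].

### API

Orientations are given as a rotation vector (axis times angle).
In Python, from bench import ctrl, get_image, workorder gives the robot as it stands.
- The arm moves only by the tool drive_tool, never from a script. Its argument "increments" is text: rows parted by semicolons, each of 5 numbers parted by spaces: the shift along the tool's x, y, z in mm, then the turn about the tool's y in degrees, then the closure in counts, from 0 (fully open) to 255 (shut). In form: tx ty tz yaw fingers; .... A call has 1 to 20 rows; each row shifts and turns the commanded pose from where the row before left it, along the tool's axes as they then stand; what a row does not reach is not made up. A row lasts 1/8 s, in which the tool goes at most 62.5 mm and 10.7 degrees, less where a joint would pass 70% of its speed; a pose out of reach is approached as far as the arm can. A call is refused whole if a number of a shift passes 62.5 or a number of a turn 10.7, either way. A call with a gripper value outside its range is refused whole. The fingers move at their own pace and stop on an object; "squeeze" is the grip in N (left out, the last holds). Time passes only in rows, so rows that do not move let the fingers close. It gives the time, the measured TCP pose, the force and the opening at its end, in the units of the state.
- ctrl.get_state(): the state, without advancing time (a new reading comes with each control period).
- get_image(name): name is "scene" or "top" or "wrist"; returns a dict with "img" (420x560x3 uint8, red, green, blue), "mtx" (3x3 intrinsics, pixels), "camera_from_world" (4x4, takes a point from world to camera coordinates). Camera axes: x right, y up, looking along -z (the intrinsics and any distortion apply to the point x, -y, -z); pixel columns grow to the right and rows downward; lengths in m; the calibration is good to about 2 mm. A picture is of the moment at which its call begins. There is no depth.
- workorder.close_job(): hands the job in, once; it reports no verdict.
The state is a dict: "time": time; "joint_positions": joint angles; "qd": joint speeds; "joint_torque": joint torques, N m; "position": TCP position; "tool_rot": TCP orientation; "ft_force": force on the tool from outside, world axes, zero at the start; "torque": the same for the moment, N m; "grip_width": opening from 0.0 (shut) to 1.0 (fully open).
Only numpy, scipy, OpenCV 4.12 (cv2) and the standard library are available. Lean on these libraries where they do the work, as an engineer would, in place of code of your own. Each camera call takes 0.05 s, during which the arm holds its last target.

## Working session

There is one attempt and no reset: what is moved stays moved. The work goes in short steps, Python scripts to look and compute and a tool call to move; the robot and the scene stay as the last step left them, time stands still between calls to the robot, and variables do not carry over. Pictures are saved under pics/ and viewed, and the job is handed in when it is done.

Besides the shell and the picture viewer there is one more tool, called after ">>>" by a JSON object that holds its "op" and its "data", one argument or row to a line. drive_tool: Moves the arm, as the interface text tells. Its arguments: {"type":"object","properties":{"increments":{"type":"string"},"squeeze":{"type":"number"}},"required":["increments"]}

```bash
mkdir -p pics; cat > h.py <<'E'
import numpy as np, cv2
from bench import ctrl,get_image,workorder
def save(n,f):
    d=get_image(n); cv2.imwrite('pics/'+f,d['img'][:,:,::-1]); np.savez('pics/'+f[:-4],**{k:np.array(d[k]) for k in('img','mtx','camera_from_world')}); return d
def proj(d,P):
    T=np.array(d['camera_from_world']);P=np.atleast_2d(P);c=P@T[:3,:3].T+T[:3,3]
    q=np.c_[c[:,0],-c[:,1],-c[:,2]]@np.array(d['mtx']).T
    return q[:,:2]/q[:,2:]
def ray(d,uv,z):
    T=np.array(d['camera_from_world']);uv=np.atleast_2d(np.array(uv,float))
    r=np.c_[uv,np.ones(len(uv))]@np.linalg.inv(np.array(d['mtx'])).T
    r=np.c_[r[:,0],-r[:,1],-r[:,2]]@T[:3,:3]
    o=-T[:3,:3].T@T[:3,3]
    return o+r*((z-o[2])/r[:,2])[:,None]
E
python3 - <<'E'
from h import *
s=ctrl.get_state(); print(s)
print([k for k in dir(ctrl) if k[0]!='_'],ctrl.tcp_to_grasp)
for n in('scene','top','wrist'):
    d=save(n,n+'0.png'); print(n,d['mtx'],-np.array(d['camera_from_world'])[:3,:3].T@np.array(d['camera_from_world'])[:3,3],d.keys())
E
```

```text
{'time': 0.0, 'joint_positions': array([-1.17292627,  0.32186635, -0.07007472,  1.45166126,  0.02261521,
        1.37079124, -0.05686397]), 'qd': array([-8.72912266e-05,  3.38958230e-04, -1.59427167e-03,  2.26116165e-03,
       -1.54753982e-03,  8.68733977e-04, -7.88788796e-04]), 'joint_torque': array([-9.12728847e-04, -4.91280699e+01, -4.04431326e-01, -3.12529743e+01,
       -6.41001854e-02,  4.35573875e-02,  1.97236700e-04]), 'position': array([0.24322459, 0.60218849, 0.22144018]), 'tool_rot': array([-1.3678494 , -0.92096167,  0.92350189]), 'ft_force': array([ 0.31987168, -0.43752165, -0.47469021]), 'torque': array([-0.05676258,  0.05013265, -0.01527248]), 'grip_width': 0.9986210917408705}
['MotionError', 'get_state', 'tcp_to_grasp'] -0.0187
scene [[478.95863689   0.         281.48336465]
 [  0.         478.95863689 214.14591159]
 [  0.           0.           1.        ]] [1.24778291 0.32832135 1.61455924] dict_keys(['img', 'mtx', 'camera_from_world'])
top [[390.93581014   0.         284.19346643]
 [  0.         390.93581014 207.84794594]
 [  0.           0.           1.        ]] [ 0.36536733 -0.02028166  1.25148175] dict_keys(['img', 'mtx', 'camera_from_world'])
wrist [[291.48934006   0.         280.53997749]
 [  0.         291.48934006 209.81855718]
 [  0.           0.           1.        ]] [0.16673482 0.63335966 0.38428347] dict_keys(['img', 'mtx', 'camera_from_world'])
```

View pics/scene0.png

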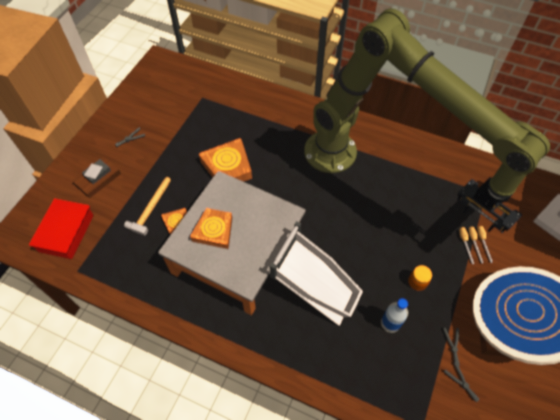

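View pics/top0.png

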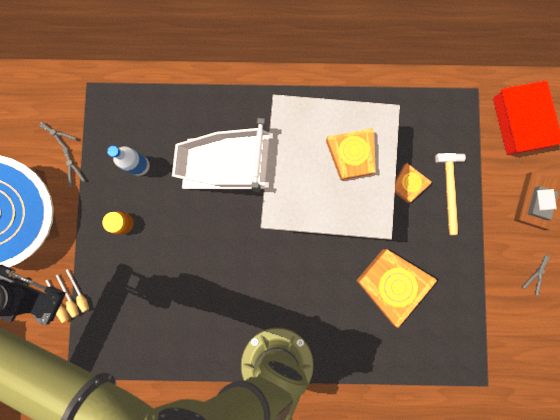

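View pics/wrist0.png

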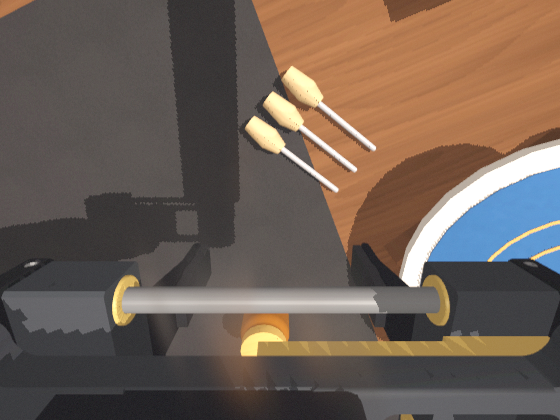

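The top view shows the deck at about (264–400, 96–238), with the chute running left (world +y). The carrier on the deck is centred near (354,153). The bottle is at (128,160), the jar at (117,223) and the hammer at (451,190).

```bash
python3 - <<'E'
from h import *
d=dict(np.load('pics/top0.npz')); im=d['img'][:,:,::-1]
cv2.imwrite('pics/z0.png',cv2.resize(im[90:245,255:405],None,fx=4,fy=3.8,interpolation=cv2.INTER_CUBIC)[:600,:800])
hsv=cv2.cvtColor(im,cv2.COLOR_BGR2HSV)
m=cv2.inRange(hsv,(5,120,90),(32,255,255)); m[:, :300]=0;m[200:]=0;m[:,385:]=0;m[:100]=0
cs,_=cv2.findContours(m,cv2.RETR_EXTERNAL,cv2.CHAIN_APPROX_NONE);c=max(cs,key=cv2.contourArea)
h=cv2.convexHull(c);print(cv2.contourArea(c))
a=cv2.approxPolyDP(h,5,True)[:,0];print(a)
P=ray(d,a,0.216);print(P);print(np.linalg.norm(P-np.roll(P,-1,0),axis=1))
g=cv2.inRange(hsv,(0,0,90),(180,70,255)); g[:, :262]=0;g[250:]=0;g[:,410:]=0;g[:85]=0
g|=m
cs,_=cv2.findContours(g,cv2.RETR_EXTERNAL,cv2.CHAIN_APPROX_NONE);c=max(cs,key=cv2.contourArea)
a=cv2.approxPolyDP(cv2.convexHull(c),5,True)[:,0];print(a);P=ray(d,a,0.18);print(P);print(np.linalg.norm(P-np.roll(P,-1,0),axis=1))
E
```

```text
1831.5
[[372 129]
 [375 171]
 [341 179]
 [327 137]]
[[ 0.68228277 -0.24946278  0.216     ]
 [ 0.56699463 -0.2569448   0.216     ]
 [ 0.54384166 -0.16585415  0.216     ]
 [ 0.65823753 -0.12768399  0.216     ]]
[0.11553067 0.09398706 0.12059592 0.12412996]
[[272  94]
 [399 104]
 [391 239]
 [262 228]
 [262 118]]
[[ 0.79049201  0.02501442  0.18      ]
 [ 0.76672652 -0.33389216  0.18      ]
 [ 0.3864956  -0.30776251  0.18      ]
 [ 0.41077848  0.04507046  0.18      ]
 [ 0.72027519  0.05181591  0.18      ]]
[0.35969255 0.38112768 0.35366759 0.30957021 0.07515798]
```

View pics/z0.png

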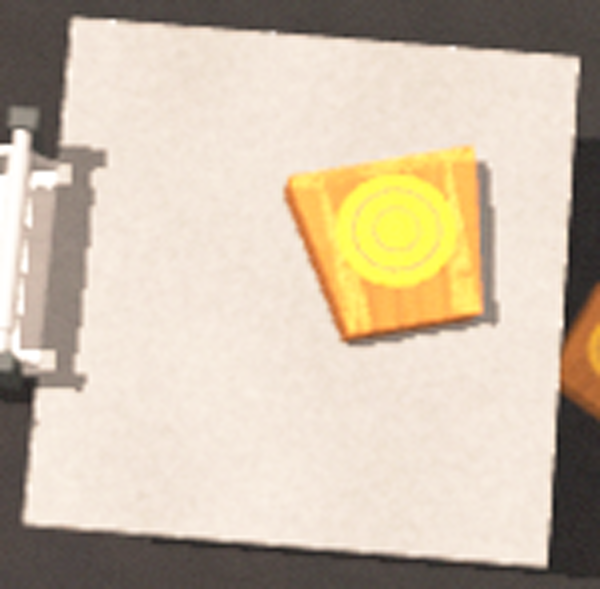

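```bash
cat >> h.py <<'E'
from scipy.spatial.transform import Rotation as R
H=np.deg2rad(86.1); FO=np.array([0.601,0.038]); EX=np.array([np.cos(H),np.sin(H)]); EY=np.array([-EX[1],EX[0]])
def w2f(p): p=np.atleast_2d(p)[:,:2]-FO; return np.c_[p@EX,p@EY]
def f2w(x,y): return FO+x*EX+y*EY
def st():
    s=ctrl.get_state(); M=R.from_rotvec(s['tool_rot']).as_matrix()
    yaw=np.degrees(np.arctan2(M[1,0],M[0,0]))
    print('t',round(s['time'],2),'pos',s['position'].round(4),'feeder',w2f(s['position']).round(4),'xaxis yaw world',round(yaw,1),'feeder',round(yaw-86.1,1),'F',s['ft_force'].round(1),'j',s['joint_positions'].round(2),'gw',round(s['grip_width'],2)); return s,M
E
python3 - <<'E'
from h import *
s,M=st(); print(M.round(3))
d=dict(np.load('pics/top0.npz'))
c=np.array([[.6823,-.2495],[.567,-.257],[.5438,-.1659],[.6582,-.1277]]);print(w2f(c).round(3))
print('bottle,jar',ray(d,[[113,152]],.2).round(3),ray(d,[[117,223]],.075).round(3))
print(proj(d,[[*f2w(x,y),.18] for x,y in((0,.19),(0,-.19),(-.36,-.19),(-.36,.19))]).round(0))
E
```

```text
t 0.15 pos [0.2433 0.6023 0.2217] feeder [[0.5387 0.3953]] xaxis yaw world 68.0 feeder -18.1 F [-0.5 -0.1  0.9] j [-1.17  0.32 -0.07  1.45  0.02  1.37 -0.06] gw 1.0
[[ 0.374 -0.    -0.927]
 [ 0.927 -0.001  0.374]
 [-0.001 -1.    -0.   ]]
[[-0.281 -0.101]
 [-0.297  0.014]
 [-0.207  0.043]
 [-0.161 -0.068]]
bottle,jar [[0.612 0.457 0.2  ]] [[0.423 0.489 0.075]]
[[260. 228.]
 [272.  94.]
 [399. 104.]
 [391. 239.]]
```

>>> {"op": "drive_tool", "data": {
  "increments": "0 -20 0 0 255; 0 -20 0 0 255; 0 -20 0 6 255; 0 -10 0 10 255; 0 -10 0 10 255; 0 -10 0 10 255; 0 -10 0 10 255; 0 -10 0 10 255; 0 0 0 10 255; 0 0 0 0 255",
  "squeeze": 20
}}

```text
time: 1.4
position: [0.2434, 0.603, 0.3341]
tool_rot: [-1.569, -0.03, 0.029]
ft_force: [0.4, -0.7, 1.0]
grip_width: 0.023
```

```bash
python3 - <<'E'
from h import *
s,M=st()
for n,t in(('via',np.array([.45,.25])),('start',f2w(-.335,0))):
    v=np.r_[t,s['position'][2]]-s['position']; print(n,t,(M.T@v*1000).round())
E
```

```text
t 1.4 pos [0.2434 0.603  0.3341] feeder [[0.5393 0.3952]] xaxis yaw world 2.1 feeder -84.0 F [ 0.4 -0.7  1. ] j [-1.28  0.29  0.07  1.27 -0.02  1.58 -1.18] gw 0.02
via [0.45 0.25] [ 193.   -0. -360.]
start [ 0.57821488 -0.29622423] [ 301.   -1. -911.]
```

>>> {"op": "drive_tool", "data": {
  "increments": "19 0 -36 0 255;19 0 -36 0 255;19 0 -36 0 255;19 0 -36 0 255;19 0 -36 0 255;19 0 -36 0 255;19 0 -36 0 255;19 0 -36 0 255;19 0 -36 0 255;19 0 -36 0 255;0 0 0 0 255"
}}

```text
time: 2.78
position: [0.4479, 0.2459, 0.3336]
tool_rot: [-1.571, -0.026, 0.023]
ft_force: [-1.1, 0.5, 0.0]
grip_width: 0.004
```

>>> {"op": "drive_tool", "data": {
  "increments": "8 0 -35 0 255;8 0 -35 0 255;8 0 -35 0 255;8 0 -35 0 255;8 0 -35 0 255;8 0 -35 0 255;8 0 -35 0 255;8 0 -35 0 255;8 0 -35 0 255;8 0 -35 0 255;8 0 -35 0 255;8 0 -35 0 255;8 0 -35 0 255;8 0 -35 0 255;0 0 -50 0 255;0 0 0 0 255"
}}

```text
time: 4.78
position: [0.5754, -0.2902, 0.3322]
tool_rot: [-1.573, -0.023, 0.026]
ft_force: [0.0, 0.8, 0.0]
grip_width: 0.007
```

```bash
python3 - <<'E'
from h import *
s,M=st()
save('wrist','w1.png');save('top','t1.png')
for n,t in(('start',f2w(-.335,0)),):
    v=np.r_[t,.197]-s['position']; print(n,t,(M.T@v*1000).round())
E
```

```text
t 4.78 pos [ 0.5754 -0.2902  0.3322] feeder [[-0.3291  0.0032]] xaxis yaw world 1.8 feeder -84.3 F [0.  0.8 0. ] j [-0.2   0.36  0.86  1.31 -0.27  1.59  0.65] gw 0.01
start [ 0.57821488 -0.29622423] [  3. 135.  -6.]
```

View pics/t1.png

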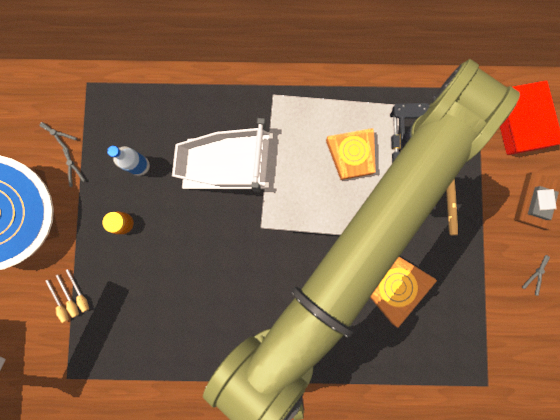

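View pics/w1.png

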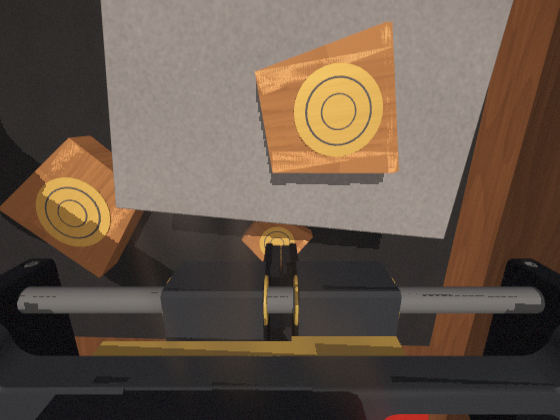

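```bash
cat >> h.py <<'E'
def carrier(d,roi,z=.216,eps=6):
    im=np.ascontiguousarray(d['img'][:,:,::-1]); hsv=cv2.cvtColor(im,cv2.COLOR_BGR2HSV)
    m=cv2.inRange(hsv,(5,90,60),(32,255,255)); k=np.zeros_like(m); x0,y0,x1,y1=roi; k[y0:y1,x0:x1]=255; m&=k
    cs,_=cv2.findContours(m,cv2.RETR_EXTERNAL,cv2.CHAIN_APPROX_NONE);c=max(cs,key=cv2.contourArea)
    a=cv2.approxPolyDP(cv2.convexHull(c),eps,True)[:,0]
    P=w2f(ray(d,a,z)); L=np.linalg.norm(P-np.roll(P,-1,0),axis=1)
    print('px',a.tolist(),'\nfeeder',(P*1000).round().tolist(),'\nsides',(L*1000).round())
    return a,P,L
E
python3 - <<'E'
from h import *
d=dict(np.load('pics/w1.npz')); carrier(d,(240,10,420,205))
s,M=st(); print(proj(d,s['position']))
E
```

```text
px [[392, 22], [398, 170], [273, 173], [255, 71]] 
feeder [[-162.0, -74.0], [-284.0, -106.0], [-298.0, 13.0], [-211.0, 37.0]] 
sides [125. 120.  91. 121.]
t 4.88 pos [ 0.5772 -0.2853  0.3323] feeder [[-0.3242  0.0017]] xaxis yaw world 2.1 feeder -84.0 F [-0.1  0.  -0.6] j [-0.21  0.36  0.86  1.31 -0.27  1.59  0.65] gw 0.0
[[283.09022969 251.33435348]]
```

>>> {"op": "drive_tool", "data": {
  "increments": "0 0 -10 0 255;0 30 0 0 255;0 40 0 0 255;0 40 0 0 255;0 20 0 0 255;0 5 0 0 255;0 0 0 0 255;0 0 0 0 255"
}}

```text
time: 5.88
position: [0.5779, -0.2967, 0.1992]
tool_rot: [-1.572, -0.03, 0.026]
ft_force: [0.5, -0.4, -0.1]
grip_width: 0.007
```

```bash
python3 - <<'E'
from h import *
s,M=st()
d=save('wrist','w2.png')
E
```

```text
t 5.88 pos [ 0.5779 -0.2967  0.1992] feeder [[-3.355e-01  2.000e-04]] xaxis yaw world 2.0 feeder -84.1 F [ 0.5 -0.4 -0.1] j [-0.19  0.42  0.83  1.51 -0.31  1.35  0.7 ] gw 0.01
```

View pics/w2.png

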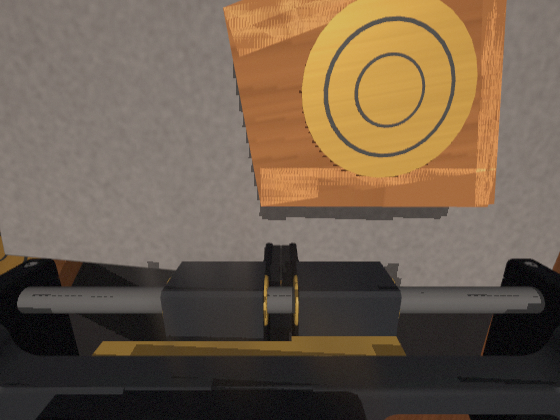

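>>> {"op": "drive_tool", "data": {
  "increments": "0 0 10 0 255;0 0 10 0 255;0 0 6 0 255;0 0 6 0 255;0 0 6 2 255;0 0 6 3 255;0 0 6 3 255;0 0 6 3 255;0 0 6 3 255;0 0 6 3 255;0 0 0 0 255;0 0 0 0 255"
}}

```text
time: 7.42
position: [0.5791, -0.2281, 0.1976]
tool_rot: [-1.561, 0.204, -0.205]
ft_force: [0.7, 0.1, -0.0]
grip_width: 0.009
```

```bash
python3 - <<'E'
from h import *
s,M=st()
d=save('wrist','w3.png')
d=save('top','t3.png');carrier(d,(270,90,384,232))
E
```

```text
t 7.42 pos [ 0.5791 -0.2281  0.1976] feeder [[-0.267   0.0038]] xaxis yaw world -14.9 feeder -101.0 F [ 0.7  0.1 -0. ] j [-0.36  0.36  0.88  1.59 -0.29  1.33  0.3 ] gw 0.01
px [[370, 231], [312, 231], [320, 127], [383, 114], [383, 208]] 
feeder [[-293.0, 175.0], [-141.0, 188.0], [-140.0, -94.0], [-308.0, -145.0], [-324.0, 112.0]] 
sides [153. 283. 175. 257.  71.]
```

View pics/w3.png

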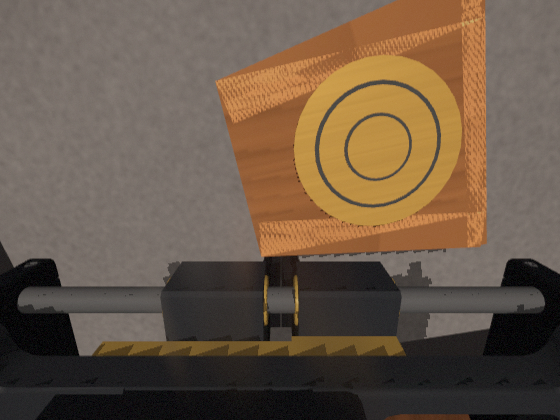

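View pics/t3.png

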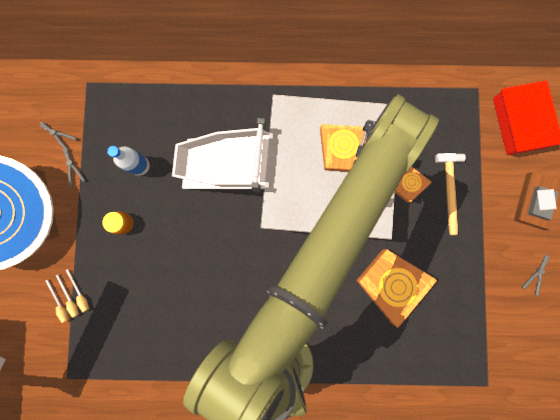

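```bash
cat >> h.py <<'E'
def pose(a_px_disc,d,z=.216):
    return w2f(ray(d,a_px_disc,z))*1000
def seg(d,p,q,z=.216):
    P=w2f(ray(d,[p,q],z)); v=P[1]-P[0]; print('len',np.hypot(*v).round(3),'ang',np.degrees(np.arctan2(v[1],v[0])).round(1),(P*1000).round().tolist())
E
python3 - <<'E'
from h import *
d=dict(np.load('pics/w3.npz'))
print(pose([[379,145]],d)); seg(d,(485,244),(261,254))
seg(d,(261,254),(218,80))
d=dict(np.load('pics/t3.npz')); print(pose([[343,144]],d))
E
```

```text
[[-207.27135967  -57.08582177]]
len 0.121 ang 81.7 [[-271.0, -108.0], [-253.0, 11.0]]
len 0.089 ang 0.5 [[-253.0, 11.0], [-164.0, 12.0]]
[[-205.8908925   -52.70190554]]
```

>>> {"op": "drive_tool", "data": {
  "increments": "0 0 -15 0 255;0 0 -15 0 255;40 0 0 0 255;40 0 0 0 255;40 0 0 0 255;40 0 0 0 255;8 0 0 0 255;0 0 0 0 255;0 0 0 0 255"
}}

```text
time: 8.65
position: [0.7323, -0.3015, 0.1982]
tool_rot: [-1.561, 0.206, -0.206]
ft_force: [0.4, -0.1, -0.2]
grip_width: 0.007
```

```bash
python3 - <<'E'
from h import *
s,M=st()
t=f2w(-.262,-.145); v=np.r_[t,.197]-s['position']; print((M.T@v*1000).round())
d=save('wrist','w4.png')
E
```

```text
t 8.65 pos [ 0.7323 -0.3015  0.1982] feeder [[-0.3298 -0.1541]] xaxis yaw world -15.1 feeder -101.2 F [ 0.4 -0.1 -0.2] j [-0.05  0.75  0.79  1.06 -0.51  1.51  0.35] gw 0.01
[-22.   1.  65.]
```

View pics/w4.png

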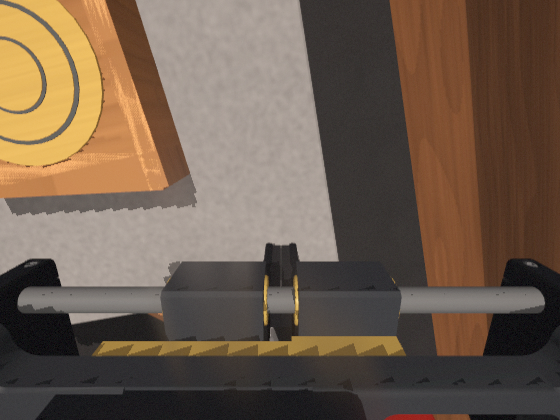

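>>> {"op": "drive_tool", "data": {
  "increments": "0 0 30 0 255;0 0 34 0 255;-12 0 0 0 255;-10 0 0 0 255;-6 0 0 0 255;-6 0 0 1 255;-6 0 0 1 255;-6 0 0 1 255;-6 0 0 2 255;-6 0 0 2 255;-6 0 0 2 255;-6 0 0 2 255;0 0 0 0 255;0 0 0 0 255"
}}

```text
time: 10.45
position: [0.6831, -0.2176, 0.1974]
tool_rot: [-1.541, 0.356, -0.355]
ft_force: [-0.3, 0.2, 0.0]
grip_width: 0.007
```

```bash
python3 - <<'E'
from h import *
s,M=st()
d=save('wrist','w5.png');save('top','t5.png')
E
```

```text
t 10.45 pos [ 0.6831 -0.2176  0.1974] feeder [[-0.2494 -0.0993]] xaxis yaw world -26.0 feeder -112.1 F [-0.3  0.2  0. ] j [-0.29  0.6   0.87  1.32 -0.45  1.43  0.1 ] gw 0.01
```

View pics/w5.png

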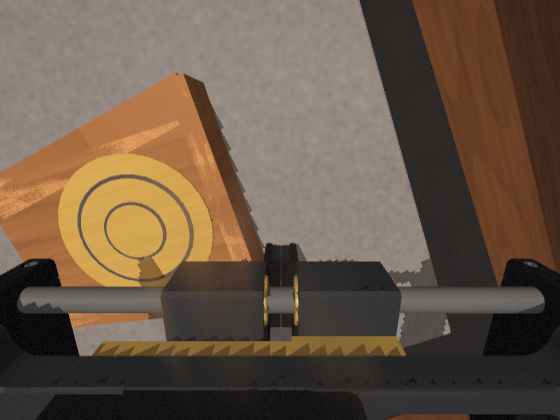

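View pics/t5.png

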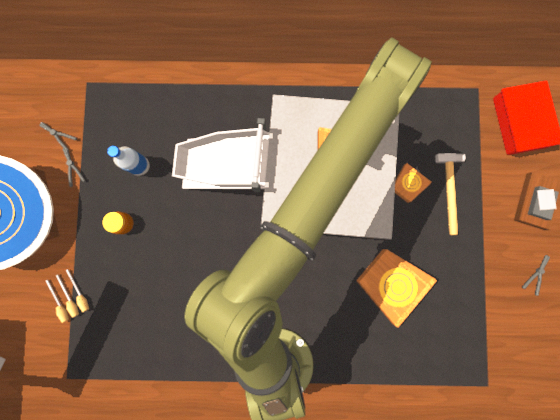

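```bash
python3 - <<'E'
from h import *
d=dict(np.load('pics/w5.npz'))
print(pose([[135,229]],d)); seg(d,(182,75),(240,250)); seg(d,(182,75),(0,175))
E
```

```text
[[-195.79615336  -38.45841085]]
len 0.09 ang 172.5 [[-139.0, -97.0], [-228.0, -85.0]]
len 0.106 ang 93.5 [[-139.0, -97.0], [-145.0, 9.0]]
```

>>> {"op": "drive_tool", "data": {
  "increments": "-6 0 0 2 255;-6 0 0 2 255;-6 0 0 2 255;-6 0 0 2 255;-6 0 0 2 255;-6 0 0 2 255;-6 0 0 2 255;-6 0 0 2 255;-6 0 0 2 255;-6 0 0 2 255;0 0 0 0 255;0 0 0 0 255"
}}

```text
time: 12.05
position: [0.6342, -0.1832, 0.1973]
tool_rot: [-1.478, 0.628, -0.626]
ft_force: [0.7, -0.7, 0.3]
grip_width: 0.006
```

```bash
python3 - <<'E'
from h import *
s,M=st()
d=save('wrist','w6.png')
E
```

```text
t 12.05 pos [ 0.6342 -0.1832  0.1973] feeder [[-0.2185 -0.0482]] xaxis yaw world -45.9 feeder -132.0 F [ 0.7 -0.7  0.3] j [-0.46  0.5   0.98  1.49 -0.42  1.38 -0.26] gw 0.01
```

View pics/w6.png

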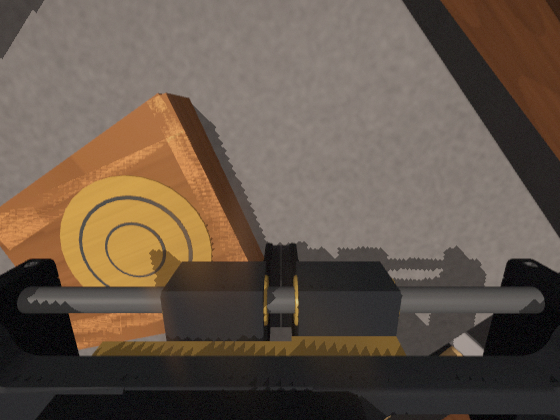

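```bash
python3 - <<'E'
from h import *
d=dict(np.load('pics/w6.npz'))
print(pose([[136,246]],d)); seg(d,(164,94),(235,260)); seg(d,(164,94),(0,210)); print(w2f(ray(d,[[282,250]],.197)))
E
```

```text
[[-153.80447185   -2.22504221]]
len 0.09 ang 156.6 [[-113.0, -71.0], [-196.0, -36.0]]
len 0.108 ang 79.3 [[-113.0, -71.0], [-93.0, 34.0]]
[[-0.21508536 -0.05315882]]
```

>>> {"op": "drive_tool", "data": {
  "increments": "15 0 0 0 255;0 -20 0 0 255;0 -20 0 0 255;0 0 0 -8 255;0 0 0 -7 255;-16 0 37 0 255;-16 0 37 0 255;-16 0 37 0 255;-15 0 37 0 255;0 0 0 0 255;0 0 0 0 255"
}}

```text
time: 13.48
position: [0.667, -0.0362, 0.2389]
tool_rot: [-1.529, 0.423, -0.425]
ft_force: [-0.5, -1.3, 0.2]
grip_width: 0.009
```

```bash
python3 - <<'E'
from h import *
s,M=st()
t=f2w(-.068,-.066); v=np.r_[t,.197]-s['position']; print((M.T@v*1000).round())
d=save('top','t7.png')
E
```

```text
t 13.47 pos [ 0.667  -0.0362  0.2389] feeder [[-0.0696 -0.0709]] xaxis yaw world -31.0 feeder -117.1 F [-0.5 -1.3  0.2] j [-0.63  0.47  0.92  1.41 -0.37  1.45 -0.27] gw 0.01
[-5. 42. -1.]
```

View pics/t7.png

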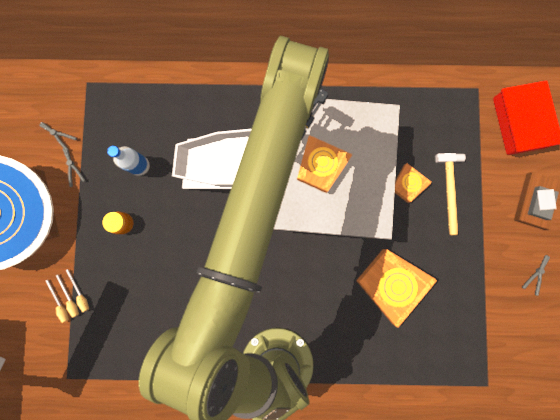

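>>> {"op": "drive_tool", "data": {
  "increments": "-4 20 0 0 255;0 22 0 0 255;0 0 -10 0 255;0 0 -8 0 255;0 0 -6 0 255;0 0 -6 1 255;0 0 -6 2 255;0 0 -6 2 255;0 0 -6 2 255;0 0 -6 2 255;0 0 -6 2 255;0 0 -6 2 255;0 0 -6 2 255;0 0 -6 2 255;0 0 -6 2 255;0 0 0 0 255;0 0 0 0 255"
}}

```text
time: 15.65
position: [0.6129, -0.1007, 0.1953]
tool_rot: [-1.462, 0.682, -0.681]
ft_force: [-1.2, -0.3, 0.1]
grip_width: 0.01
```

```bash
python3 - <<'E'
from h import *
s,M=st()
d=save('wrist','w8.png');d=save('top','t8.png')
E
```

```text
t 15.65 pos [ 0.6129 -0.1007  0.1953] feeder [[-0.1375 -0.0213]] xaxis yaw world -50.0 feeder -136.1 F [-1.2 -0.3  0.1] j [-0.67  0.41  1.02  1.59 -0.36  1.34 -0.47] gw 0.01
```

View pics/w8.png

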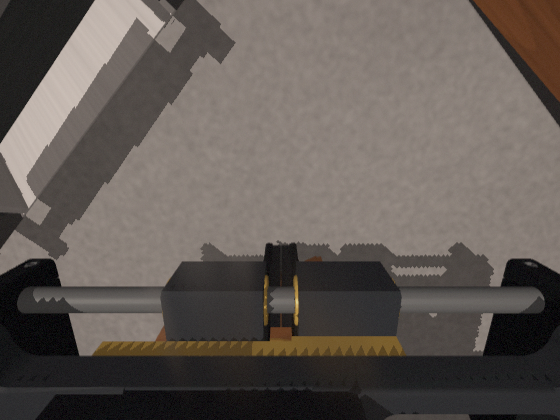

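View pics/t8.png

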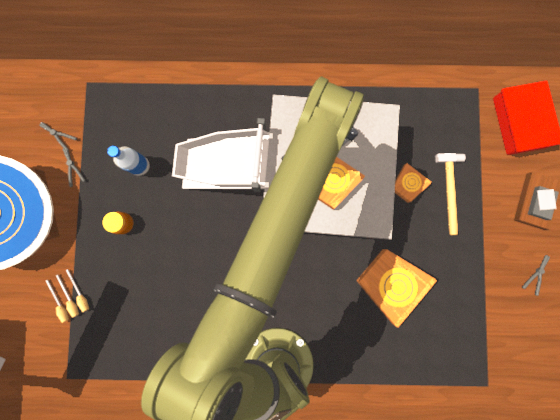

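```bash
python3 - <<'E'
from h import *
d=dict(np.load('pics/t8.npz')); im=d['img'][:,:,::-1]
cv2.imwrite('pics/z8.png',cv2.resize(im[140:230,280:400],None,fx=6,fy=6,interpolation=cv2.INTER_CUBIC))
d2=dict(np.load('pics/scene0.npz'))
save('scene','s8.png'); im=cv2.imread('pics/s8.png'); cv2.imwrite('pics/zs8.png',cv2.resize(im[160:320,150:380],None,fx=3,fy=3,interpolation=cv2.INTER_CUBIC))
E
```

```text
(no output)
```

View pics/z8.png

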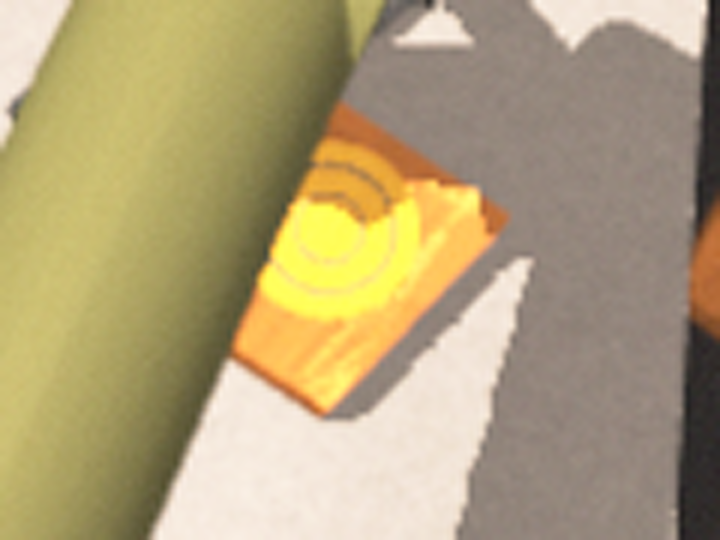

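View pics/zs8.png

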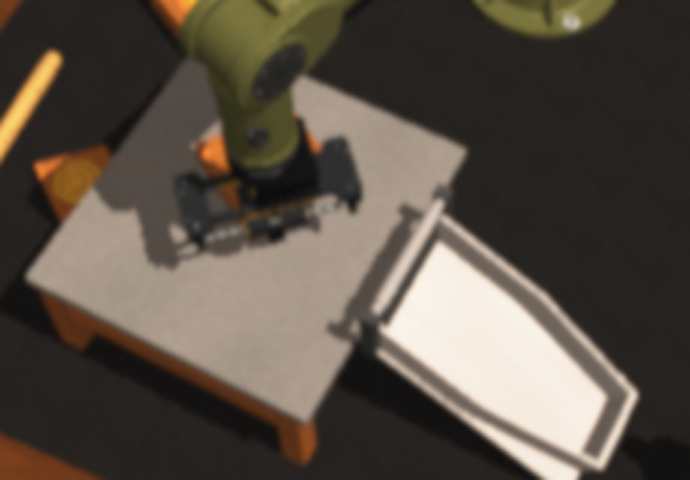

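```bash
python3 - <<'E'
from h import *
d=dict(np.load('pics/t8.npz'))
print(pose([[335,179.2]],d)); seg(d,(364,177),(334,207.5)); seg(d,(364,177),(337,157.3)); seg(d,(319,198.5),(334,207.5))
E
```

```text
[[-191.30389667   45.04693355]]
len 0.116 ang 50.1 [[-268.0, 33.0], [-194.0, 121.0]]
len 0.09 ang -32.0 [[-268.0, 33.0], [-192.0, -15.0]]
len 0.046 ang 153.5 [[-153.0, 101.0], [-194.0, 121.0]]
```

>>> {"op": "drive_tool", "data": {
  "increments": "0 0 15 0 255;0 -20 0 0 255;0 -20 0 0 255;0 0 0 -6 255;-14 0 -37 0 255;-14 0 -37 0 255;-14 0 -37 0 255;-14 0 -37 0 255;-13 0 -36 0 255;0 0 0 0 255;0 0 0 0 255"
}}

```text
time: 17.18
position: [0.4483, -0.1753, 0.2366]
tool_rot: [-1.483, 0.599, -0.602]
ft_force: [-0.4, 1.0, -0.4]
grip_width: 0.008
```

```bash
python3 - <<'E'
from h import *
s,M=st()
t=f2w(-.224,.139); v=np.r_[t,.197]-s['position']; print((M.T@v*1000).round())
d=save('wrist','w9.png');save('top','t9.png'); print(proj(d,s['position']))
E
```

```text
t 17.18 pos [ 0.4483 -0.1753  0.2366] feeder [[-0.2232  0.1378]] xaxis yaw world -44.0 feeder -130.1 F [-0.4  1.  -0.4] j [-0.86 -0.19  1.08  1.86  0.17  1.37 -0.59] gw 0.01
[-0. 40. -1.]
[[279.72836398 258.8417764 ]]
```

View pics/w9.png

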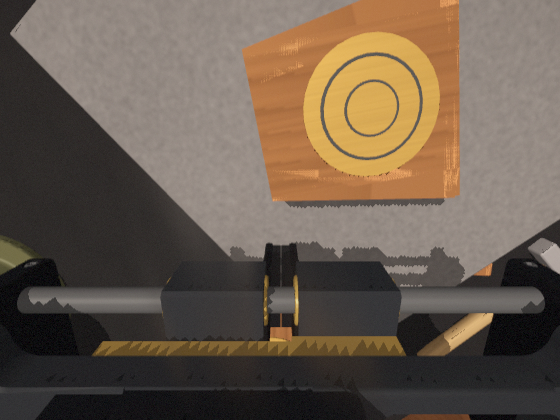

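```bash
python3 - <<'E'
from h import *
d=dict(np.load('pics/w9.npz'))
carrier(d,(235,0,480,212)); print(pose([[371,107]],d))
E
```

```text
px [[458, 0], [459, 194], [272, 200], [242, 49], [359, 0]] 
feeder [[-175.0, -28.0], [-271.0, 26.0], [-195.0, 121.0], [-118.0, 77.0], [-141.0, 12.0]] 
sides [110. 122.  90.  68.  53.]
[[-189.95277772   38.69946277]]
```

>>> {"op": "drive_tool", "data": {
  "increments": "4 20 0 0 255;0 20 0 0 255;0 0 8 0 255;0 0 6 0 255;-1 0 6 0 255;-2 0 5 1 255;-2 0 5 2 255;-2 0 5 2 255;-2 0 5 2 255;-2 0 5 2 255;-2 0 5 2 255;-2 0 5 2 255;0 0 0 0 255;0 0 0 0 255"
}}

```text
time: 19.02
position: [0.4813, -0.1291, 0.1956]
tool_rot: [-1.427, 0.774, -0.775]
ft_force: [-1.1, -0.2, -0.4]
grip_width: 0.007
```

```bash
python3 - <<'E'
from h import *
s,M=st()
d=save('wrist','w10.png')
E
```

```text
t 19.02 pos [ 0.4813 -0.1291  0.1956] feeder [[-0.1749  0.1081]] xaxis yaw world -57.0 feeder -143.1 F [-1.1 -0.2 -0.4] j [-0.9  -0.03  1.11  1.89  0.03  1.27 -0.79] gw 0.01
```

View pics/w10.png

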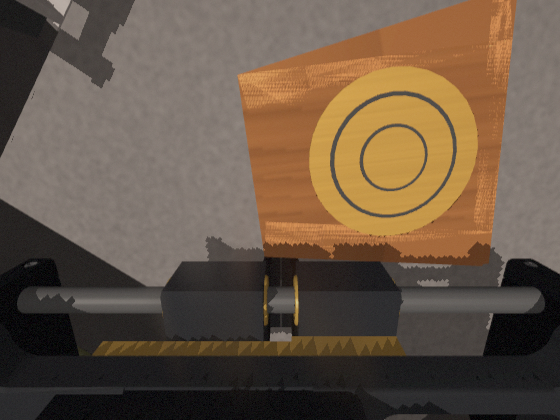

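```bash
python3 - <<'E'
from h import *
d=dict(np.load('pics/w10.npz'))
print(pose([[393,157]],d)); seg(d,(264,255),(239,75)); seg(d,(239,75),(480,0)); seg(d,(491,265),(513,0))
E
```

```text
[[-179.74474032   22.98755552]]
len 0.089 ang -46.9 [[-160.0, 103.0], [-99.0, 38.0]]
len 0.106 ang -127.4 [[-99.0, 38.0], [-164.0, -46.0]]
len 0.125 ang -45.0 [[-263.0, 34.0], [-175.0, -55.0]]
```

>>> {"op": "drive_tool", "data": {
  "increments": "-2 0 5 2 255;-2 0 5 2 255;-2 0 5 2 255;-2 0 5 2 255;-2 0 5 2 255;-2 0 5 2 255;-2 0 5 2 255;-2 0 5 2 255;-2 0 5 2 255;-2 0 5 2 255;-2 0 5 2 255;-2 0 5 2 255;0 0 0 0 255;0 0 0 0 255"
}}

```text
time: 20.82
position: [0.5276, -0.085, 0.1956]
tool_rot: [-1.279, 1.092, -1.093]
ft_force: [0.4, -0.5, 0.8]
grip_width: 0.006
```

```bash
python3 - <<'E'
from h import *
s,M=st()
d=save('wrist','w11.png')
E
```

```text
t 20.82 pos [ 0.5276 -0.085   0.1956] feeder [[-0.1277  0.0648]] xaxis yaw world -81.0 feeder -167.1 F [ 0.4 -0.5  0.8] j [-0.91  0.14  1.11  1.81 -0.13  1.27 -1.17] gw 0.01
```

View pics/w11.png

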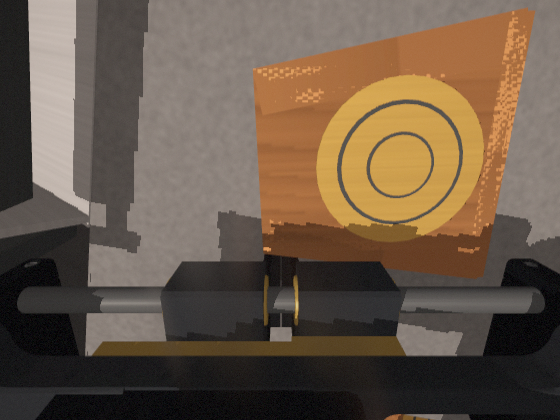

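```bash
python3 - <<'E'
from h import *
d=dict(np.load('pics/w11.npz'))
print(pose([[401,164]],d)); seg(d,(263,248),(255,70)); seg(d,(255,70),(529,11)); seg(d,(485,277),(529,11))
E
```

```text
[[-171.65042367   -8.75820705]]
len 0.087 ang -75.8 [[-115.0, 50.0], [-94.0, -34.0]]
len 0.118 ang -156.1 [[-94.0, -34.0], [-202.0, -82.0]]
len 0.127 ang -73.5 [[-238.0, 40.0], [-202.0, -82.0]]
```

>>> {"op": "drive_tool", "data": {
  "increments": "0 0 -20 0 255;0 -20 0 0 255;0 -20 0 0 255;0 0 0 -10 255;0 0 0 -10 200;0 0 0 -10 100;0 0 0 -10 0;0 0 0 -10 0;0 0 0 -10 0;0 0 0 -10 0;0 0 0 -7 0;19 0 -29 0 0;19 0 -29 0 0;19 0 -29 0 0;19 0 -29 0 0;19 0 -29 0 0;0 0 0 0 0;0 0 0 0 0"
}}

```text
time: 23.12
position: [0.592, -0.239, 0.2354]
tool_rot: [-1.57, 0.055, -0.055]
ft_force: [-0.0, 0.1, -0.2]
grip_width: 0.997
```

```bash
python3 - <<'E'
from h import *
s,M=st()
t=f2w(-.278,-.008); v=np.r_[t,.197]-s['position']; print((M.T@v*1000).round())
d=save('wrist','w12.png');d=save('top','t12.png')
E
```

```text
t 23.12 pos [ 0.592  -0.239   0.2354] feeder [[-0.277  -0.0099]] xaxis yaw world -4.0 feeder -90.1 F [-0.   0.1 -0.2] j [-0.45  0.46  1.09  1.49 -0.4   1.44  0.58] gw 1.0
[-2. 38. -1.]
```

View pics/w12.png

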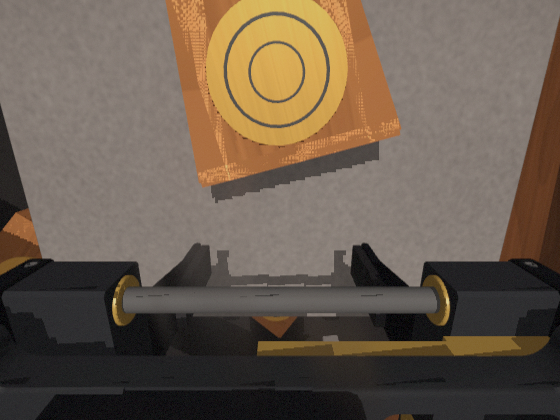

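View pics/t12.png

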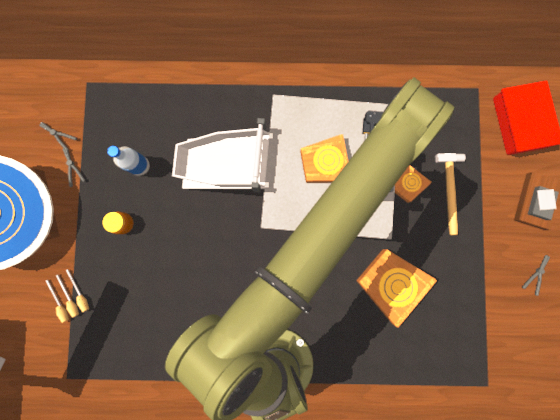

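>>> {"op": "drive_tool", "data": {
  "increments": "2 19 0 0 0;0 19 0 0 0;0 0 10 0 0;0 0 8 0 0;0 0 6 0 0;0 0 6 0 0;0 0 6 0 0;0 0 6 0 0;0 0 6 0 0;0 0 6 0 0;0 0 6 0 0;0 0 6 0 0;0 0 0 0 0;0 0 0 0 0"
}}

```text
time: 24.98
position: [0.5991, -0.1729, 0.1975]
tool_rot: [-1.569, 0.054, -0.055]
ft_force: [0.6, 0.3, -0.3]
grip_width: 1.0
```

```bash
python3 - <<'E'
from h import *
s,M=st()
d=save('wrist','w13.png')
E
```

```text
t 24.98 pos [ 0.5991 -0.1729  0.1975] feeder [[-0.2106 -0.0125]] xaxis yaw world -4.0 feeder -90.1 F [ 0.6  0.3 -0.3] j [-0.58  0.44  1.08  1.59 -0.4   1.35  0.48] gw 1.0
```

View pics/w13.png

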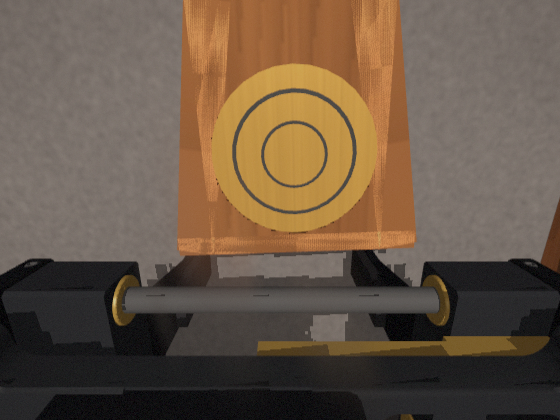

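```bash
python3 - <<'E'
from h import *
d=dict(np.load('pics/w13.npz'))
print(pose([[295,152]],d)); seg(d,(179,250),(413,240)); seg(d,(179,250),(183,5));seg(d,(413,240),(397,5))
d=dict(np.load('pics/top0.npz'))
print('posts pred',proj(d,[[*f2w(.02,y),.26] for y in(.084,-.084)]).round(1))
im=d['img'][:,:,::-1]; cv2.imwrite('pics/z1.png',cv2.resize(im[110:205,165:285],None,fx=6,fy=6,interpolation=cv2.INTER_CUBIC))
E
```

```text
[[-143.76620095  -20.05656661]]
len 0.126 ang -87.4 [[-196.0, 42.0], [-190.0, -84.0]]
len 0.115 ang -6.9 [[-196.0, 42.0], [-82.0, 28.0]]
len 0.11 ang 11.2 [[-190.0, -84.0], [-82.0, -63.0]]
posts pred [[253.8 184.5]
 [259.7 120.8]]
```

View pics/z1.png

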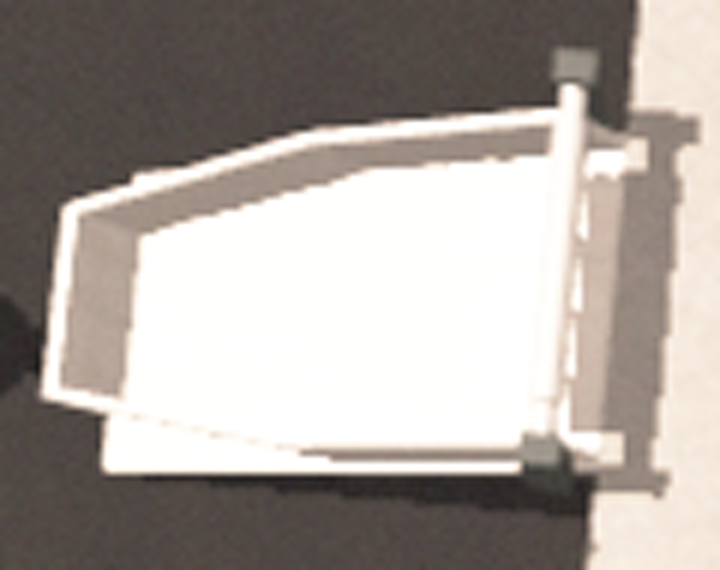

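>>> {"op": "drive_tool", "data": {
  "increments": "0 0 -20 0 0;0 -20 0 0 0;0 -20 0 0 0;0 0 0 10 0;0 0 0 10 0;0 0 0 10 0;0 0 0 10 0;0 0 0 10 0;0 0 0 10 0;0 0 0 10 0;0 0 0 10 0;-21 0 31 0 0;-21 0 31 0 0;-21 0 31 0 0;-22 0 30 0 0;0 0 0 0 0;0 0 0 0 0"
}}

```text
time: 27.15
position: [0.7108, -0.0962, 0.2386]
tool_rot: [-1.257, 1.13, -1.132]
ft_force: [0.2, 0.7, -0.9]
grip_width: 0.996
```

```bash
python3 - <<'E'
from h import *
s,M=st()
d=save('wrist','w14.png');d=save('top','t14.png')
im=d['img'][:,:,::-1]; cv2.imwrite('pics/z14.png',cv2.resize(im[110:230,260:400],None,fx=5,fy=5,interpolation=cv2.INTER_CUBIC))
E
```

```text
t 27.15 pos [ 0.7108 -0.0962  0.2386] feeder [[-0.1264 -0.1186]] xaxis yaw world -84.0 feeder -170.1 F [ 0.2  0.7 -0.9] j [-0.56  0.67  1.1   1.26 -0.59  1.54 -1.  ] gw 1.0
```

View pics/z14.png

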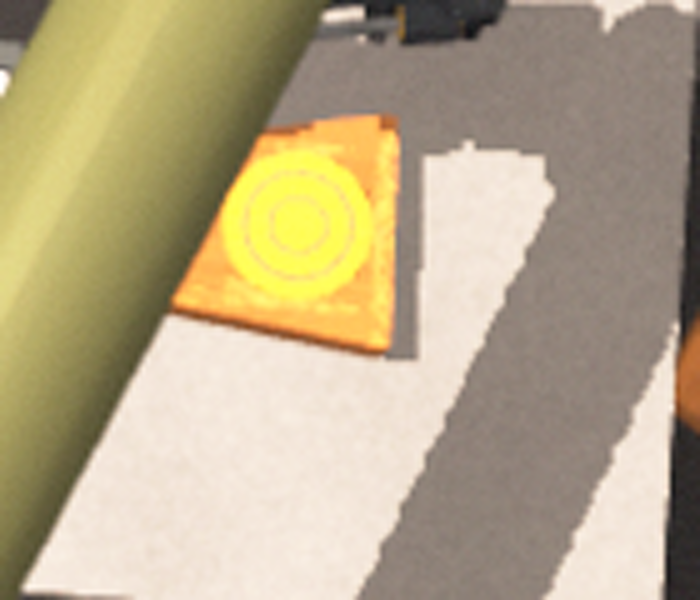

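View pics/w14.png

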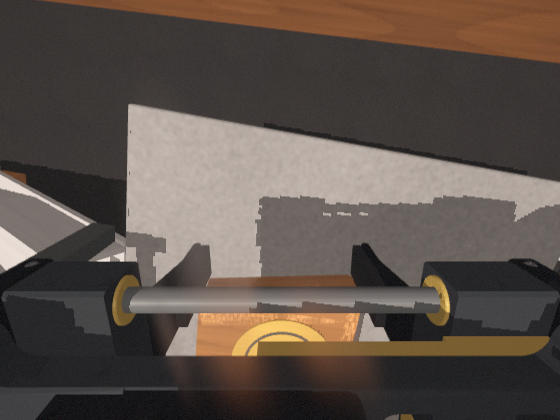

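```bash
python3 - <<'E'
from h import *
d=dict(np.load('pics/t14.npz'))
q=lambda x,y:(260+x/5-.4,110+y/5-.4)
print(pose([q(298,224)],d)); seg(d,q(388,349),q(398,117)); seg(d,q(388,349),q(172,310))
E
```

```text
[[-144.01771325  -18.82213332]]
len 0.127 ang -88.3 [[-197.0, 45.0], [-194.0, -82.0]]
len 0.118 ang -5.6 [[-197.0, 45.0], [-80.0, 34.0]]
```

>>> {"op": "drive_tool", "data": {
  "increments": "0 20 0 0 0;0 20 0 0 0;0 0 -10 0 0;0 0 -8 0 0;0 0 -6 0 0;0 0 -6 0 0;0 0 -5 0 0;0 0 -5 0 0;0 0 -5 0 0;0 0 0 0 0;0 0 0 0 0;0 0 0 0 0"
}}

```text
time: 28.75
position: [0.6658, -0.1009, 0.1972]
tool_rot: [-1.257, 1.132, -1.131]
ft_force: [-0.0, 0.9, 0.7]
grip_width: 0.999
```

```bash
python3 - <<'E'
from h import *
s,M=st()
d=save('top','t15.png')
im=d['img'][:,:,::-1]; cv2.imwrite('pics/z15.png',cv2.resize(im[110:230,260:400],None,fx=5,fy=5,interpolation=cv2.INTER_CUBIC))
E
```

```text
t 28.75 pos [ 0.6658 -0.1009  0.1972] feeder [[-0.1341 -0.074 ]] xaxis yaw world -84.0 feeder -170.1 F [-0.   0.9  0.7] j [-0.65  0.61  1.13  1.45 -0.55  1.43 -0.97] gw 1.0
```

View pics/z15.png

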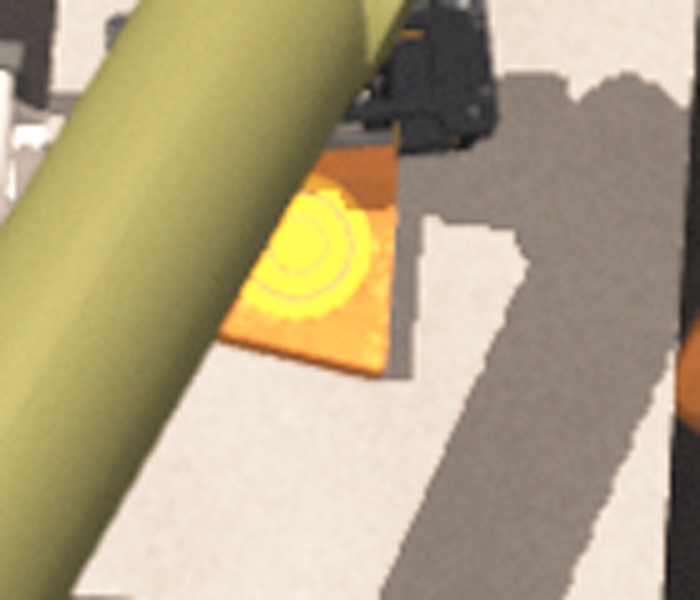

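```bash
python3 - <<'E'
from h import *
d=dict(np.load('pics/t15.npz'))
q=lambda x,y:(260+x/5-.4,110+y/5-.4)
print(pose([q(296,245)],d)); seg(d,q(384,373),q(398,150)); seg(d,q(384,373),q(222,342))
E
```

```text
[[-143.8187858   -7.2574704]]
len 0.122 ang -89.4 [[-196.0, 58.0], [-195.0, -64.0]]
len 0.088 ang -6.2 [[-196.0, 58.0], [-108.0, 49.0]]
```

>>> {"op": "drive_tool", "data": {
  "increments": "0 0 -4 0 0;0 0 -3 0 0;0 0 0 0 0;0 0 0 0 0;0 0 15 0 0;0 0 15 0 0;0 -20 0 0 0;0 -20 0 0 0;0 0 0 -10 0;0 0 0 -10 0;0 0 0 -10 0;0 0 0 -10 0;0 0 0 -10 0;0 0 0 -10 0;0 0 0 -10 0;0 0 0 -10 0;0 0 0 0 0"
}}

```text
time: 30.92
position: [0.6888, -0.0994, 0.2396]
tool_rot: [-1.57, 0.055, -0.059]
ft_force: [0.9, 0.3, -0.2]
grip_width: 0.999
```

```bash
python3 - <<'E'
from h import *
s,M=st()
t=f2w(-.24,0); v=np.r_[t,.197]-s['position']; print((M.T@v*1000).round())
d=save('top','t16.png')
im=d['img'][:,:,::-1]; cv2.imwrite('pics/z16.png',cv2.resize(im[110:230,260:400],None,fx=5,fy=5,interpolation=cv2.INTER_CUBIC))
E
```

```text
t 30.93 pos [ 0.6888 -0.0994  0.2396] feeder [[-0.1311 -0.0969]] xaxis yaw world -4.2 feeder -90.3 F [ 0.9  0.3 -0.2] j [-0.45  0.51  0.83  1.32 -0.37  1.46  0.28] gw 1.0
[ -97.   42. -109.]
```

View pics/z16.png

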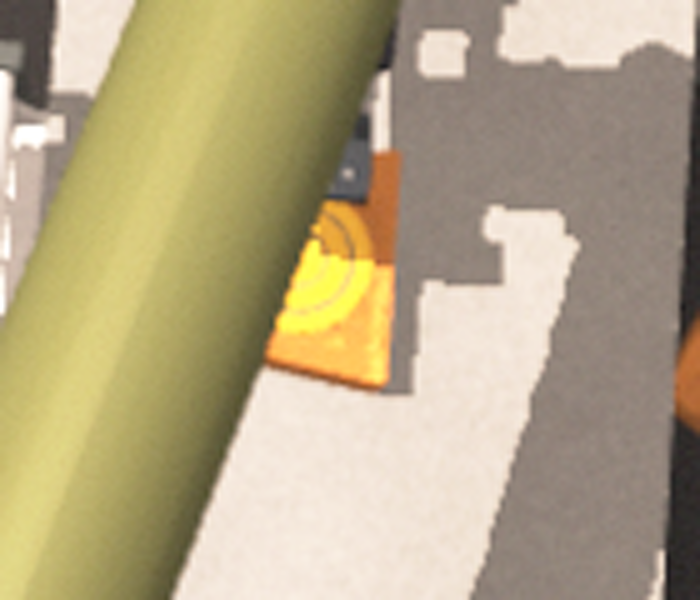

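>>> {"op": "drive_tool", "data": {
  "increments": "-24 0 -27 0 0;-24 0 -27 0 0;-24 0 -27 0 0;-25 0 -28 0 0;0 0 0 0 0;0 0 0 0 0"
}}

```text
time: 31.72
position: [0.585, -0.1999, 0.2381]
tool_rot: [-1.569, 0.055, -0.057]
ft_force: [0.3, 0.5, -0.8]
grip_width: 1.004
```

```bash
python3 - <<'E'
from h import *
s,M=st()
t=f2w(-.24,0); v=np.r_[t,.197]-s['position']; print((M.T@v*1000).round())
d=save('wrist','w17.png'); d=save('top','t17.png')
im=d['img'][:,:,::-1]; cv2.imwrite('pics/z17.png',cv2.resize(im[110:230,240:380],None,fx=5,fy=5,interpolation=cv2.INTER_CUBIC))
E
```

```text
t 31.73 pos [ 0.585  -0.1999  0.2381] feeder [[-0.2385 -0.0003]] xaxis yaw world -4.1 feeder -90.2 F [ 0.3  0.5 -0.8] j [-0.43  0.33  0.91  1.54 -0.26  1.4   0.42] gw 1.0
[-0. 41. -2.]
```

View pics/w17.png

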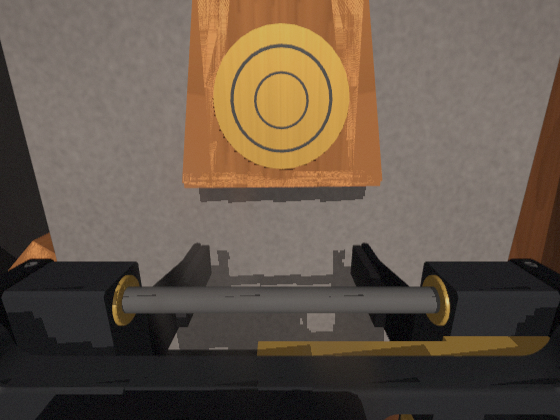

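View pics/z17.png

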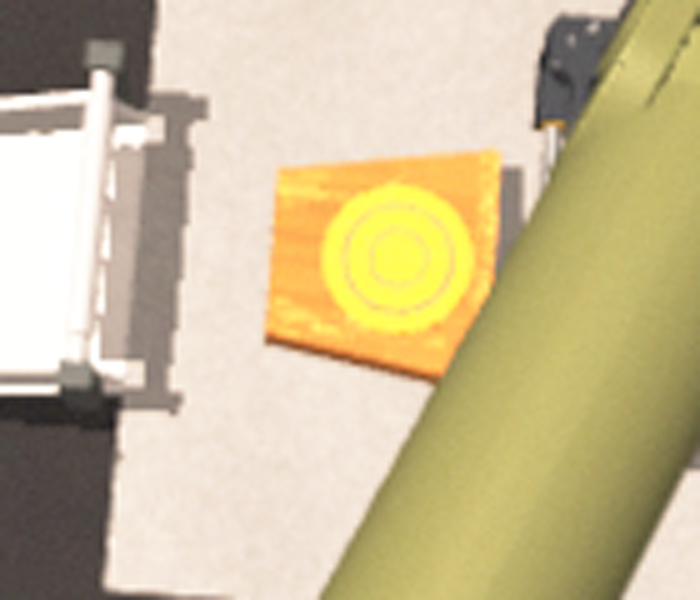

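>>> {"op": "drive_tool", "data": {
  "increments": "0 20 0 0 0;0 21 0 0 0;0 0 10 0 0;0 0 8 0 0;0 0 6 0 0;0 0 6 0 0;0 0 6 0 0;0 0 6 0 0;0 0 6 0 0;0 0 6 0 0;0 0 6 0 0;0 0 6 0 0;0 0 6 0 0;0 0 6 0 0;0 0 6 0 0;0 0 6 0 0;0 0 6 0 0;0 0 6 0 0;0 0 0 0 0;0 0 0 0 0"
}}

```text
time: 34.33
position: [0.5914, -0.0974, 0.196]
tool_rot: [-1.568, 0.055, -0.053]
ft_force: [-0.5, -0.2, -0.8]
grip_width: 0.995
```

```bash
python3 - <<'E'
from h import *
s,M=st()
d=save('wrist','w18.png'); d=save('top','t18.png')
im=d['img'][:,:,::-1]; cv2.imwrite('pics/z18.png',cv2.resize(im[110:230,220:360],None,fx=5,fy=5,interpolation=cv2.INTER_CUBIC))
E
```

```text
t 34.33 pos [ 0.5914 -0.0974  0.196 ] feeder [[-0.1357  0.0003]] xaxis yaw world -3.9 feeder -90.0 F [-0.5 -0.2 -0.8] j [-0.6   0.3   0.87  1.65 -0.24  1.31  0.25] gw 1.0
```

View pics/w18.png

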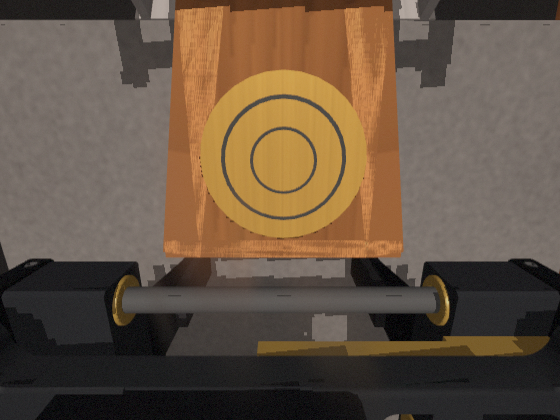

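View pics/z18.png

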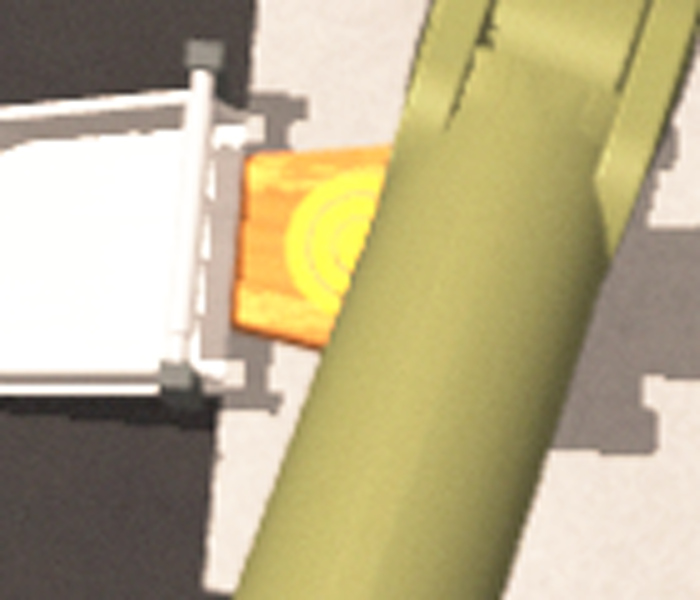

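>>> {"op": "drive_tool", "data": {
  "increments": "0 0 5 0 0;0 0 5 0 0;0 0 4 0 0;0 0 4 0 0;0 0 4 0 0;0 0 4 0 0;0 0 4 0 0;0 0 4 0 0;0 0 4 0 0;0 0 4 0 0;0 0 4 0 0;0 0 4 0 0;0 0 0 0 0"
}}

```text
time: 36.05
position: [0.5951, -0.05, 0.1968]
tool_rot: [-1.572, 0.055, -0.056]
ft_force: [-0.5, -5.3, 0.1]
grip_width: 0.999
```

```bash
python3 - <<'E'
from h import *
s,M=st()
d=save('wrist','w19.png'); d=save('top','t19.png')
im=d['img'][:,:,::-1]; cv2.imwrite('pics/z19.png',cv2.resize(im[110:230,200:340],None,fx=5,fy=5,interpolation=cv2.INTER_CUBIC))
E
```

```text
t 36.05 pos [ 0.5951 -0.05    0.1968] feeder [[-0.0882 -0.0001]] xaxis yaw world -4.0 feeder -90.1 F [-0.5 -5.3  0.1] j [-0.67  0.29  0.86  1.65 -0.22  1.3   0.15] gw 1.0
```

View pics/w19.png

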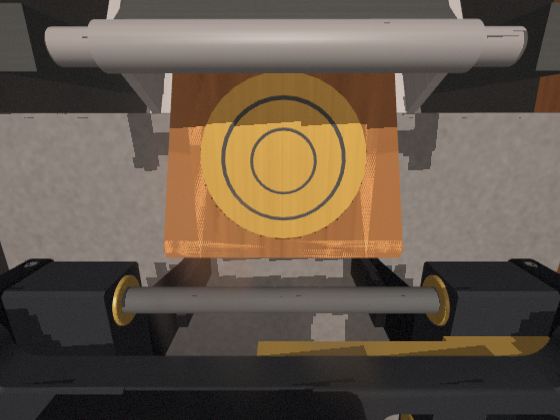

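View pics/z19.png

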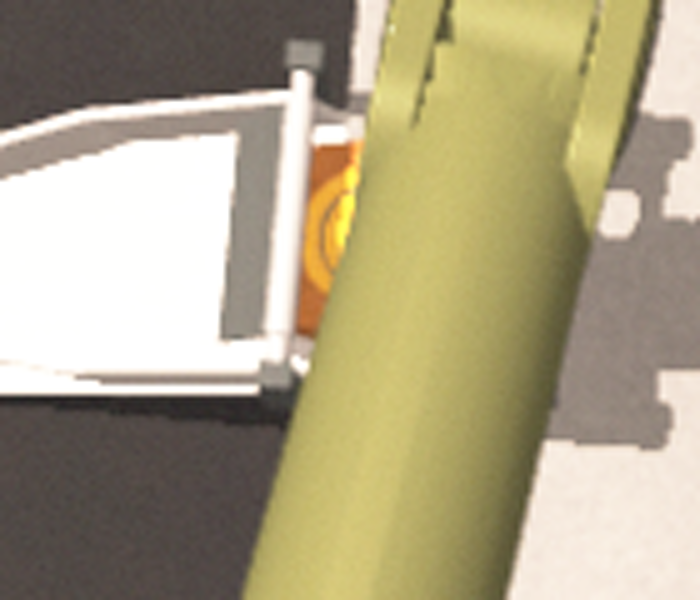

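>>> {"op": "drive_tool", "data": {
  "increments": "0 0 4 0 0;0 0 4 0 0;0 0 4 0 0;0 0 4 0 0;0 0 4 0 0;0 0 4 0 0;0 0 4 0 0;0 0 0 0 0;0 0 0 0 0"
}}

```text
time: 37.28
position: [0.5969, -0.0193, 0.1961]
tool_rot: [-1.568, 0.054, -0.053]
ft_force: [-0.7, -0.2, -1.0]
grip_width: 1.003
```

```bash
python3 - <<'E'
from h import *
s,M=st()
d=save('wrist','w20.png'); d=save('scene','s20.png')
im=d['img'][:,:,::-1]; cv2.imwrite('pics/zs20.png',cv2.resize(im[160:340,180:400],None,fx=3,fy=3,interpolation=cv2.INTER_CUBIC))
E
```

```text
t 37.27 pos [ 0.5969 -0.0193  0.1961] feeder [[-0.0575  0.0002]] xaxis yaw world -3.9 feeder -90.0 F [-0.7 -0.2 -1. ] j [-0.71  0.29  0.85  1.65 -0.22  1.3   0.1 ] gw 1.0
```

View pics/w20.png

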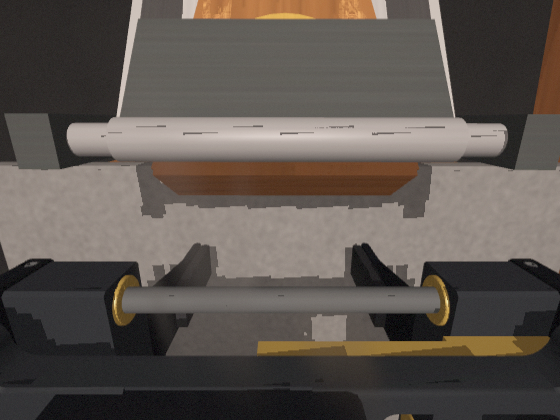

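View pics/zs20.png

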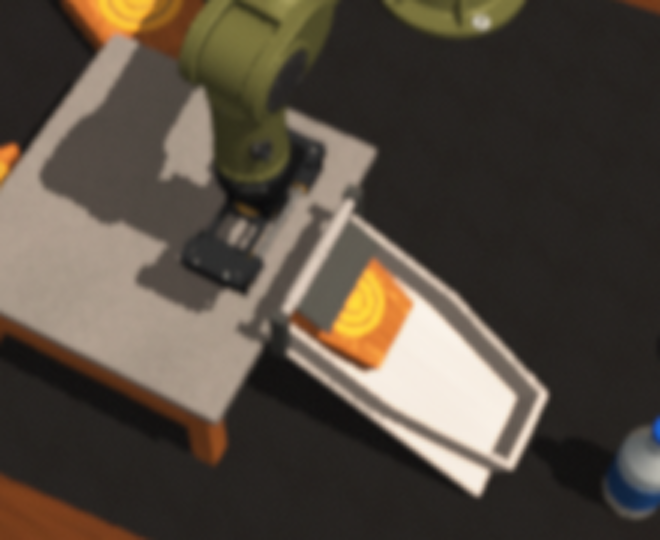

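>>> {"op": "drive_tool", "data": {
  "increments": "0 0 0 0 0;0 0 0 0 0;0 0 0 0 0;0 0 0 0 0"
}}

```text
time: 37.88
position: [0.5971, -0.0209, 0.1966]
tool_rot: [-1.57, 0.055, -0.055]
ft_force: [-0.4, -0.5, -0.6]
grip_width: 0.995
```

```bash
python3 - <<'E'
from h import *
s,M=st()
d=save('wrist','w21.png'); d=save('scene','s21.png')
im=d['img'][:,:,::-1]; cv2.imwrite('pics/zs21.png',cv2.resize(im[160:340,180:400],None,fx=3,fy=3,interpolation=cv2.INTER_CUBIC))
E
```

```text
t 37.88 pos [ 0.5971 -0.0209  0.1966] feeder [[-0.0591 -0.0001]] xaxis yaw world -4.0 feeder -90.1 F [-0.4 -0.5 -0.6] j [-0.71  0.29  0.85  1.65 -0.22  1.3   0.1 ] gw 1.0
```

View pics/w21.png

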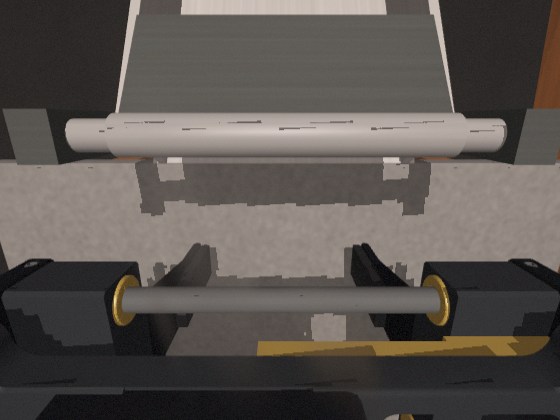

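View pics/zs21.png

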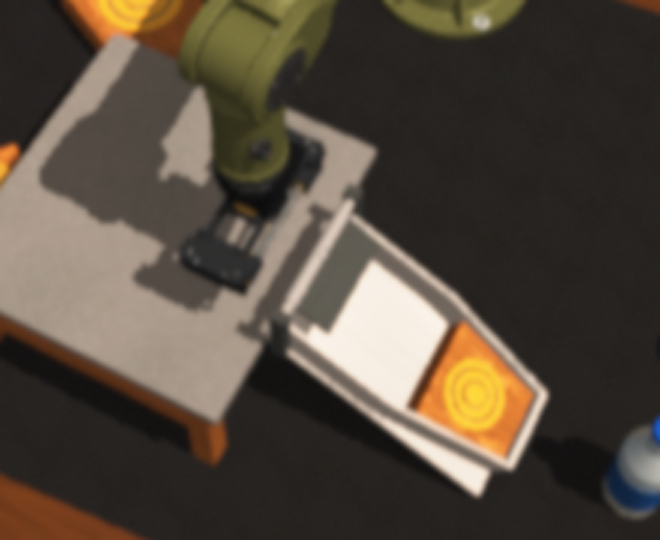

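It slid down on its own. Next I back the hand off and check the fit.

>>> {"op": "drive_tool", "data": {
  "increments": "0 0 -15 0 0;0 0 -15 0 0;0 -15 0 0 0;0 -20 0 0 0;0 0 0 0 0;0 0 0 0 0"
}}

```text
time: 38.72
position: [0.5951, -0.0503, 0.2317]
tool_rot: [-1.57, 0.054, -0.054]
ft_force: [-0.0, 0.7, -1.0]
grip_width: 0.998
```

```bash
python3 - <<'E'
from h import *
s,M=st()
d=save('top','t22.png')
im=d['img'][:,:,::-1]; cv2.imwrite('pics/z22.png',cv2.resize(im[110:205,165:285],None,fx=6,fy=6,interpolation=cv2.INTER_CUBIC))
c,sn=np.cos(np.pi/6),np.sin(np.pi/6)
def ch(x,y,z): # chute->world
    fx=x*c+z*sn; fz=.18-x*sn+z*c; return [*f2w(fx,y),fz]
pts=[ch(.3,.045,.036),ch(.3,-.045,.036),ch(.18,-.065,.036),ch(.18,.065,.036),ch(.24,0,.036),ch(.233,0,.036)]
for n in('top','scene'):
    dd=d if n=='top' else dict(np.load('pics/s21.npz')); print(n,proj(dd,pts).round(1).tolist())
    hsv=cv2.cvtColor(np.ascontiguousarray(dd['img'][:,:,::-1]),cv2.COLOR_BGR2HSV); m=cv2.inRange(hsv,(5,110,90),(32,255,255)); k=np.zeros_like(m)
    if n=='top': k[115:200,165:262]=255
    else: k[260:330,290:370]=255
    m&=k; cs,_=cv2.findContours(m,cv2.RETR_EXTERNAL,cv2.CHAIN_APPROX_NONE); a=max(cs,key=cv2.contourArea)
    print(cv2.approxPolyDP(cv2.convexHull(a),4,True)[:,0].tolist(), np.mean(a[:,0],0))
E
```

```text
t 38.73 pos [ 0.5951 -0.0503  0.2317] feeder [[-0.0885 -0.0001]] xaxis yaw world -3.9 feeder -90.0 F [-0.   0.7 -1. ] j [-0.68  0.27  0.87  1.6  -0.21  1.37  0.14] gw 1.0
top [[177.0, 175.0], [180.2, 146.5], [210.4, 137.7], [205.9, 181.0], [193.0, 160.0], [194.7, 159.9]]
[[217, 141], [213, 181], [177, 174], [181, 146], [207, 138]] [198.54285714 160.05714286]
scene [[358.0, 290.2], [347.4, 312.4], [318.2, 297.3], [334.6, 265.3], [339.8, 291.1], [338.2, 290.0]]
[[333, 267], [357, 290], [348, 311], [317, 295]] [337.18867925 290.66037736]
```

View pics/z22.png

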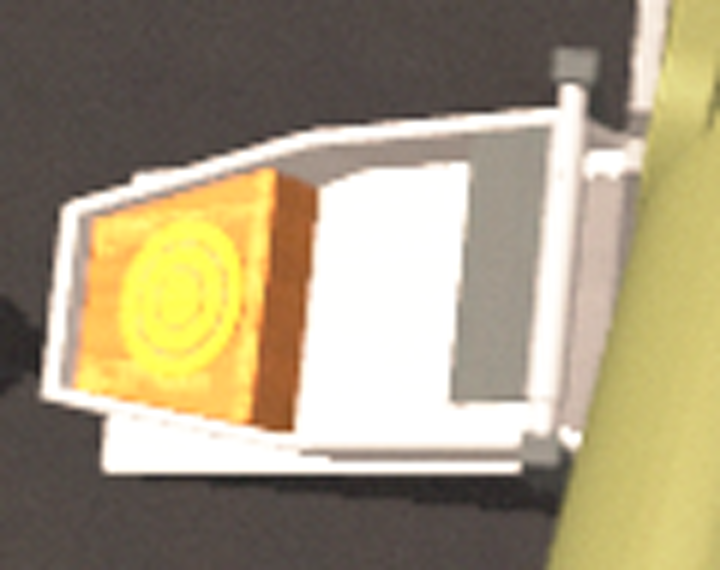

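Both cameras put the corners of the seated carrier within about 2 px of where a fully home carrier should appear. The hand is clear, so I'm handing the job in.

```bash
python3 - <<'E'
from h import *
print(workorder.close_job())
E
```

```text
the job is handed in; nothing more can be done
None
```

The carrier is in the tapered end of the chute, narrow end first, and the job is handed in. No verdict was reported.

**What I did:**
- **Turning:** I turned the carrier clockwise from about 105° to within 1–2° of the chute line, using gentle pushes at its corners. I then used both open fingers to square it up and shift it onto the chute's centreline.
- **Through the flap:** I pushed it slowly through the flap until it tipped over the lip. The hand stopped about 59 mm before the lip, and the carrier slid down by its own weight.

**Last checks:**
- **Position:** In the top and scene views, the visible top corners were within about 2 px of where a fully home carrier should appear. That is roughly 3–6 mm, inside the 12 mm limit. The carrier looked flat and in line with the chute.
- **At rest:** I took the two views about 0.8 s apart and they agree, but I did not measure its speed.
- **Flap:** It stayed well open after the carrier passed. I did not measure its angle.
- **Force and time:** The highest force I read was about 5 N, but readings come only at the end of each move. The hand was clear of everything at hand-in, and the clock stood at about 39 s of the 70 s allowed.
- **Bystanders:** No move went near the hammer, bottle or jar, and they showed no movement in the top views. I did not measure their positions again at the end.

One prediction was wrong: the early pushes turned the carrier less than I expected, so the turn took more pushes than planned.

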